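Put the hat-trimming kit into its fitted holders

TASK

Put the trimming kit away in its wooden holders, each piece in the one made for it: the ribbon bobbin flat in the wide round dish, the large cream spool upright in the small round cup, the beeswax lengthwise in the rectangular tray and the needle case along the narrow cradle. Each must sit flat on the floor of its holder and near its middle; leave the thimble and the small navy spool where they stand.

Things in the scene. Friction and masses are not known exactly. Their poses are not given: they have to be found in the camera images.
- bobbin_mid (a point): ribbon bobbin: flat round reel lying on its flange, pale flanges with dark red ribbon between, 60 mm across, 26 mm high, 50 g; any yaw is alike. Point: its centre, 13 mm above its underside; z up along its axis.
- spool_mid (a point): large spool: cream thread on a wooden spool standing upright, 33 mm across, 58 mm high, 25 g; any yaw is alike. Point: its centre, 29 mm above its underside; z up along its axis.
- wax_mid (a point): cake of beeswax: amber block, 33 mm (x) x 46 mm (y) x 17 mm high, three thread cuts across its top, 30 g; a half turn makes no difference. Point: its centre, 8.5 mm above its underside; y along its length, z up.
- needle_case_mid (a point): needle case: slim brown turned wooden tube lying down, 73 mm long (y), 13 mm across, 12 g, does not roll; a half turn makes no difference. Point: its centre, 6.5 mm above its underside; y along the tube, z up.
- dish_floor (a point): wide round dish, for the ribbon bobbin. Plain wooden, cork-lined, fixed to the bench, 6 mm from bench to recess floor. This point: centre of the recess floor, z up. 86 mm across outside, recess 76 mm across, rim 14 mm above the bench (recess 8 mm deep).
- cup_floor (a point): small round cup, for the large spool. Plain wooden, cork-lined, fixed to the bench, 6 mm from bench to recess floor. This point: centre of the recess floor, z up. 62 mm across outside, recess 52 mm across, rim 18 mm above the bench (recess 12 mm deep).
- tray_floor (a point): rectangular tray, for the beeswax. Plain wooden, cork-lined, fixed to the bench, 6 mm from bench to recess floor. This point: centre of the recess floor, z up. 59 (x) x 72 (y) mm outside, recess 49 (x) x 62 (y) mm, y along its length, rim 13 mm above the bench (recess 7 mm deep).
- cradle_floor (a point): long narrow cradle, for the needle case. Plain wooden, cork-lined, fixed to the bench, 6 mm from bench to recess floor. This point: centre of the recess floor, z up. 42 (x) x 100 (y) mm outside, groove 28 mm wide (x) and 90 mm long (y), y along the groove; lips 14 mm above the bench (8 mm above the floor) at both ends; the middle 46 mm of the length has no lips, so fingers can go down there at each side.
- thimble_b_mid (a point): thimble, a bystander that stays where it is: steel, standing, 20 mm across, 24 mm high. Point: its centre, 12 mm above its underside. Round the work: a fixed heap of boxes 0.16 m high at the back left (x over 0.64, y 0.13 to 0.5), a jar 72 mm high at x 0.63, y 0.43, a drawer chest 0.17 m high (x over 0.75, y -0.2 to 0.05); carry things past in front of or above them.
- small_spool_mid (a point): small spool of navy blue thread, a bystander that stays where it is: standing, 24 mm across, 46 mm high. Point: its centre, 23 mm above its underside.
Mind the look-alikes: they are no part of the job. Of the things that look like the part that bears bobbin_mid, take the one that is farthest from the robot's base at the start.

How it is judged:
At the end, for the whole second after the job is handed in: Bobbin in dish, large spool in cup, beeswax in tray, needle case in cradle: centres within 13 mm of the recess centre, heights within 4 mm of resting on its floor, level within 0.12 rad, beeswax and case along their holder within 0.35 rad, released and at rest (horizontal distance between bobbin_mid and dish_floor below 0.013 m and z of bobbin_mid in the frame of dish_floor between 0.009 and 0.017 m and angle between each of bobbin_mid, spool_mid, wax_mid, needle_case_mid's own z axis and vertical below 0.12 rad and linear speed of each of bobbin, spool, wax, needle_case below 0.02 m/s and horizontal distance between spool_mid and cup_floor below 0.013 m and z of spool_mid in the frame of cup_floor between 0.025 and 0.033 m and horizontal distance between wax_mid and tray_floor below 0.013 m and z of wax_mid in the frame of tray_floor between 0.0045 and 0.0125 m and angle between the y axis of wax_mid and the y axis of tray_floor, either way round below 0.35 rad and horizontal distance between needle_case_mid and cradle_floor below 0.013 m and z of needle_case_mid in the frame of cradle_floor between 0.0025 and 0.0105 m and angle between the y axis of needle_case_mid and the y axis of cradle_floor, either way round below 0.35 rad); the robot touches nothing.
It fails at once if the thimble is shifted by more than 20 mm or knocked over (distance of thimble_b_mid from where it was at the start of the episode above 0.02 m or angle between thimble_b_mid's own z axis and vertical above 0.5 rad).
It fails at once if the small navy spool is shifted by more than 20 mm or knocked over (distance of small_spool_mid from where it was at the start of the episode above 0.02 m or angle between small_spool_mid's own z axis and vertical above 0.5 rad).
It also fails if it takes over 90 s, if anything falls off the work surface, if the arm or the gripper's body presses on something with over 40 N, if the wrist force passes 120 N, or if a joint passes its speed limit or range.

ROBOT

A 7-joint arm with a two-finger parallel gripper is mounted at the origin on a cart in front of the work surface, level with it; the furniture and walls round the work are solid. World frame = base frame: x ahead of the robot, y to its left, z up, the work surface at z = 0. Lengths are in m, angles in rad, forces in N, time in s.
With the tool pointing down it reaches from about 0.425 to 0.95 m from the base axis. Payload 4.7 kg.
Tool frame: the origin (TCP) lies at the very end of the fingers, on their centre line; the grasp point (between the pads) lies 19 mm behind it; z points along the fingers, y is the line along which they close (so a half turn about z gives the same grasp; the last joint's range is limited). The gripper opens to 85 mm and grips with 20 to 120 N. Pads are 22 mm wide; open, the fingers measure 114 mm over their backs; the gripper's body (76 mm by 85 mm) begins 54 mm behind the grasp point. The pads swing forward as they close: fully open they stand 13 mm farther back than shut.
Start: joints at [1.168, 0.469, -0.049, 1.532, 0.024, 1.141, -0.082], TCP at [0.247, -0.628, 0.231] pointing down, gripper open.
Joint ranges: [-2.59, 2.59], [-0.33, 1.99], [-1.39, 1.29], [0.1, 2.45], [-1.04, 4.18], [0.21, 1.99], [-2.66, 2.66]. Speed limits (rad/s): [2.57, 2.57, 3.14, 3.14, 3.14, 3.14, 3.14].

INTERFACE

Orientations are given as a unit quaternion [x, y, z, w].
In Python, from plant import observe, imaging, hand_in gives the robot as it stands.
- The arm moves only by the tool servo_tool, never from a script. Its argument "deltas" is a list of rows, each an object of numbers: "dx", "dy", "dz": the shift along the tool's x, y, z in units of 30 mm (1.0 is 30 mm); "ax", "ay", "az": the turn, a rotation vector about the tool's x, y, z in units of 8 degrees (1.0 is 8 degrees); "grip": the closure in counts, from 0 (fully open) to 255 (shut). In form: [{"dx": .., "dy": .., "dz": .., "ax": .., "ay": .., "az": .., "grip": ..}, ...]. A call has 1 to 10 rows; each row is the pose to reach, as a shift and turn from the pose commanded when the call began, along the tool's axes at that moment; what a row does not reach only later rows make up. A row lasts 1/10 s, in which the tool goes at most 50 mm and 8.59 degrees, less where a joint would pass 70% of its speed; a pose out of reach is approached as far as the arm can. A call with a gripper value outside its range is refused whole. The fingers move at their own pace and stop on an object; "squeeze" is the grip in N (left out, the last holds). Time passes only in rows, so rows that repeat a pose let the fingers close. It gives the time, the measured TCP pose, the force, the opening and the grip force at its end, in the units of the state.
- observe(): the state, without advancing time (a new reading comes with each control period).
- imaging.read_camera(name): name is "scene" or "top"; returns the picture (420x560x3 uint8, blue, green, red); there is no depth.
- imaging.camera_info(name): a dict with "camera_matrix" (3x3 intrinsics, pixels), "extrinsics" (4x4, takes a point from world to camera coordinates). Camera axes: x right, y up, looking along -z (the intrinsics and any distortion apply to the point x, -y, -z); pixel columns grow to the right and rows downward; lengths in m; the calibration is good to about 2 mm. A picture is of the moment at which its call begins. camera_info takes no time and is no camera call.
- hand_in(): hands the job in; it is judged then, once.
Trained networks look in the newest picture that a camera, given by its name, has taken for a name from the list of things; names that differ only in an ending like _2 or _b are one class to them, and where a whole thing is asked for, a point or a joint stands for the part that bears it (a point fixed in the world has none). Each returns a list of dicts, best first, with "p" (0 to 1); they miss things now and then, are a little off and sometimes report something else, mostly with a low value. They report only what shows in the picture. A call takes as long as a camera call. They do not tell look-alikes from the thing itself.
- imaging.recognise(camera, target): "position" ([x, y, z] in m, in world coordinates, good to about 4 mm: the middle of the surface that is visible of it).
- imaging.outline_of(camera, target): "region" (420x560 bool, what is visible of it).
The state is a dict: "time_s": time; "joints": joint angles; "dq": joint speeds; "joint_efforts": joint torques, N m; "tcp_pos": TCP position; "eef_rot": TCP orientation; "contact_force": force on the tool from outside, world axes, zero at the start; "ft_torque": the same for the moment, N m; "width": opening from 0.0 (shut) to 1.0 (fully open); "finger_force": force on a finger pad.
Only numpy, scipy, OpenCV 4.12 (cv2) and the standard library are available. Lean on these libraries where they do the work, as an engineer would, in place of code of your own. Each camera call takes 0.05 s, during which the arm holds its last target. There are 200 camera calls.

## Working session

There is one attempt and no reset: what is moved stays moved. The work goes in short steps, Python scripts to look and compute and a tool call to move; the robot and the scene stay as the last step left them, time stands still between calls to the robot, and variables do not carry over. Pictures are saved under pics/ and viewed, at most 14 in all, crops included, and the job is handed in when it is done.

Besides the shell and the picture viewer there is one more tool, called after "Request:" in YAML: its name, and indented under it one key for each argument. servo_tool: Moves the arm, as the interface text tells. Its arguments: {"type":"object","properties":{"deltas":{"type":"array"},"squeeze":{"type":"number"}},"required":["deltas"]}

```bash
mkdir -p pics; cat > h.py <<'E'
import numpy as np, cv2, json
from plant import observe, imaging, hand_in
def cam(n):
    i=imaging.camera_info(n); return np.array(i["camera_matrix"]),np.array(i["extrinsics"]),i
def proj(n,p):
    K,E,_=cam(n); c=E[:3,:3]@np.array(p)+E[:3,3]; q=K@np.array([c[0],-c[1],-c[2]]); return q[:2]/q[2]
def ray(n,uv,z):
    K,E,_=cam(n); d=np.linalg.inv(K)@np.array([uv[0],uv[1],1.]); d=np.array([d[0],-d[1],-d[2]])
    R=E[:3,:3]; o=-R.T@E[:3,3]; d=R.T@d; return o+d*(z-o[2])/d[2]
E
python3 - <<'E'
from h import *
s=observe(); print({k:np.round(v,3).tolist() for k,v in s.items()})
for n in("top","scene"):
    cv2.imwrite(f"pics/{n}0.png",imaging.read_camera(n)); K,E,i=cam(n); print(n,i.keys(),K.round(1).tolist(),(-E[:3,:3].T@E[:3,3]).round(3))
for t in "bobbin_mid spool_mid wax_mid needle_case_mid dish_floor cup_floor tray_floor cradle_floor thimble_b_mid small_spool_mid".split():
    for n in("top","scene"):
        print(t,n,[(np.round(r["position"],3).tolist(),round(r["p"],2),proj(n,r["position"]).round().tolist()) for r in imaging.recognise(n,t)])
E
```

```text
{'time_s': 0.0, 'joints': [1.168, 0.469, -0.049, 1.534, 0.024, 1.141, -0.082], 'dq': [-0.001, 0.001, 0.0, 0.001, -0.002, -0.001, 0.001], 'joint_efforts': [-0.0, -51.031, -0.046, -23.771, 0.011, 0.008, 0.0], 'tcp_pos': [0.246, -0.628, 0.23], 'eef_rot': [0.983, 0.186, -0.0, -0.001], 'contact_force': [0.665, 0.221, -0.106], 'ft_torque': [-0.021, -0.013, -0.017], 'finger_force': 0.0, 'width': 0.997}
top dict_keys(['camera_matrix', 'extrinsics']) [[455.8, 0.0, 278.6], [0.0, 455.8, 210.9], [0.0, 0.0, 1.0]] [0.345 0.101 1.061]
scene dict_keys(['camera_matrix', 'extrinsics']) [[390.3, 0.0, 286.6], [0.0, 390.3, 210.4], [0.0, 0.0, 1.0]] [-0.038  0.477  0.596]
bobbin_mid top [([0.35, 0.021, 0.026], 0.64, [312.0, 295.0]), ([0.439, 0.142, 0.029], 0.6, [258.0, 254.0])]
bobbin_mid scene [([0.339, 0.028, 0.027], 0.86, [356.0, 254.0]), ([0.436, 0.15, 0.024], 0.59, [280.0, 254.0])]
spool_mid top [([0.435, -0.075, 0.06], 0.57, [356.0, 255.0])]
spool_mid scene [([0.427, -0.064, 0.036], 0.63, [358.0, 212.0]), ([0.444, 0.027, 0.007], 0.43, [322.0, 234.0])]
wax_mid top [([0.676, -0.015, 0.016], 0.77, [324.
[... 391 characters left out ...]
539, 0.342, 0.004], 0.56, [174.0, 272.0])]
cup_floor top [([0.591, -0.171, 0.02], 0.74, [392.0, 190.0]), ([0.68, -0.148, 0.009], 0.63, [379.0, 155.0])]
cup_floor scene [([0.68, -0.15, 0.008], 0.57, [315.0, 164.0])]
tray_floor top [([0.554, 0.206, 0.003], 0.71, [231.0, 207.0])]
tray_floor scene [([0.549, 0.211, 0.005], 0.91, [228.0, 243.0])]
cradle_floor top [([0.553, 0.078, 0.006], 0.59, [285.0, 207.0])]
cradle_floor scene [([0.556, 0.081, 0.005], 0.95, [274.0, 219.0])]
thimble_b_mid top [([0.457, 0.254, 0.046], 0.52, [208.0, 246.0])]
thimble_b_mid scene []
small_spool_mid top [([0.454, 0.254, 0.043], 0.43, [208.0, 248.0])]
small_spool_mid scene [([0.448, 0.256, 0.03], 0.77, [232.0, 271.0])]
```

View pics/top0.png

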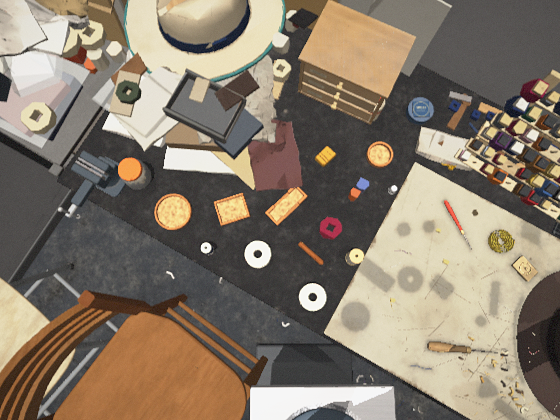

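View pics/scene0.png

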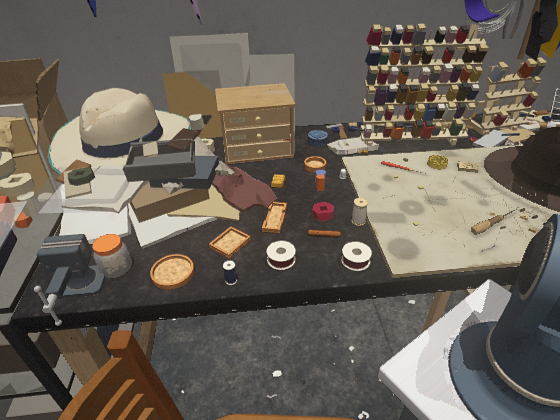

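The candidates for the bobbin in the top view are (258,254), about (0.44,0.145), and (312,297), about (0.345,0.025). The one at (258,254) is farther from the base (0.46 m against 0.35 m), so it is the one meant. I'll confirm it in a crop and measure the outlines.

```bash
python3 - <<'E'
from h import *
im=imaging.read_camera("top"); cv2.imwrite("pics/crop1.png",cv2.resize(im[130:320,140:420],None,fx=2.8,fy=2.8,interpolation=cv2.INTER_CUBIC))
for t,z in dict(bobbin_mid=.026,spool_mid=.058,wax_mid=.017,needle_case_mid=.0085,dish_floor=.014,cup_floor=.018,tray_floor=.013,cradle_floor=.013,thimble_b_mid=.024,small_spool_mid=.046).items():
    for r in imaging.outline_of("top",t):
        m=r["region"].astype(np.uint8); c=max(cv2.findContours(m,0,2)[0],key=cv2.contourArea)
        W=np.array([ray("top",p[0],z)[:2] for p in c],np.float32)*1000
        if len(W)<5: continue
        R=cv2.minAreaRect(W); b=cv2.boxPoints(R); e=[b[1]-b[0],b[2]-b[1]]; l=max(e,key=np.linalg.norm)
        print(t,round(r["p"],2),"px",c[:,0].mean(0).round(),"ctr",np.round(R[0],1),"size",np.round(R[1],1),"long-axis yaw deg",np.degrees(np.arctan2(l[1],l[0])).round(1))
E
```

```text
bobbin_mid 0.91 px [311. 294.] ctr [347.7  20.9] size [58.3 54.9] long-axis yaw deg 89.7
bobbin_mid 0.79 px [258. 251.] ctr [442.6 143.5] size [62.9 60.8] long-axis yaw deg 45.2
spool_mid 0.69 px [354. 257.] ctr [432.8 -71.1] size [33.  42.9] long-axis yaw deg -64.1
wax_mid 0.8 px [325. 157.] ctr [675.4 -16.2] size [32.5 46. ] long-axis yaw deg -44.7
needle_case_mid 0.44 px [310. 252.] ctr [446.1  21.9] size [70.2 14.9] long-axis yaw deg 47.7
dish_floor 0.91 px [173. 212.] ctr [543.3 342.3] size [86.8 83.2] long-axis yaw deg 45.7
cup_floor 0.86 px [379. 156.] ctr [ 676.8 -145.7] size [62.2 65.1] long-axis yaw deg -2.3
cup_floor 0.18 px [230. 209.] ctr [548.7 205.2] size [61.  71.7] long-axis yaw deg -71.5
tray_floor 0.59 px [231. 208.] ctr [548.3 205.3] size [61.4 72. ] long-axis yaw deg -71.5
cradle_floor 0.81 px [286. 201.] ctr [559.4  77.2] size [ 41.3 101. ] long-axis yaw deg -46.3
thimble_b_mid 0.39 px [391. 189.] ctr [ 592.2 -171.5] size [16.4 22.5] long-axis yaw deg -45.9
small_spool_mid 0.61 px [206. 247.] ctr [452.7 254.8] size [28.4 21.7] long-axis yaw deg 63.4
```

View pics/crop1.png

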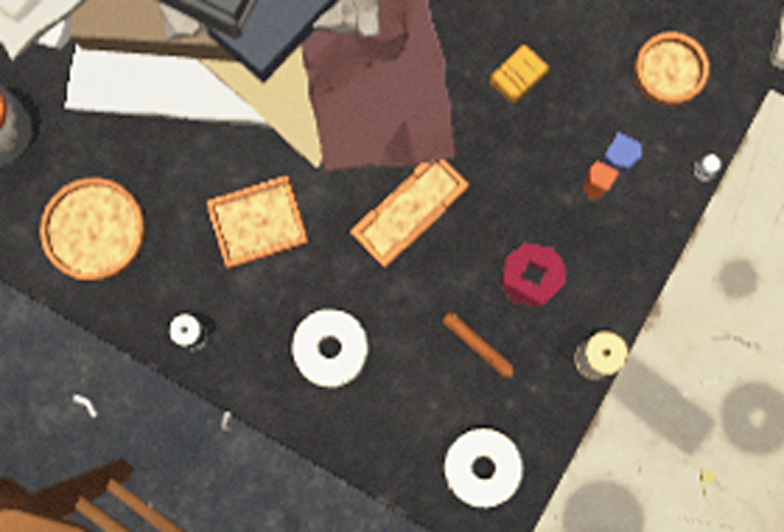

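The crop shows the chosen bobbin at crop (330,348), which is (258,254) in the full view. It is the same type as the near one at (312,297), so distance decides. Next I refine the positions and compute the first move.

```bash
cat >> h.py <<'E'
from scipy.spatial.transform import Rotation as Ro
def delta(p,yh,s=None):
    """target TCP p, tool pointing down, closing-line heading yh deg (mod 180) -> deltas in units"""
    s=s or observe(); R0=Ro.from_quat(s["eef_rot"]); best=None
    for h in (yh,yh+180):
        y=np.array([np.cos(np.radians(h)),np.sin(np.radians(h)),0]); z=np.array([0,0,-1.]); x=np.cross(y,z)
        r=(R0.inv()*Ro.from_matrix(np.c_[x,y,z])).as_rotvec(degrees=True)/8
        if best is None or np.linalg.norm(r)<np.linalg.norm(best): best=r
    d=R0.inv().apply(np.array(p)-s["tcp_pos"])/.03
    print("d",d.round(2),"a",best.round(2), "tcp",np.round(s["tcp_pos"],4),"yh",np.degrees(np.arctan2(*R0.apply([0,1,0])[1::-1])).round(1),"j",np.round(s["joints"],2),"t",s["time_s"])
E
python3 - <<'E'
from h import *
for n,(u,v,z) in dict(bob=(330,348,.026),spool=(607,353,.058),wax=(520,73,.017),needle=(479,345,.0085),dish=(92,228,.014),cup=(672,68,.018),tray=(257,222,.013),cradle=(409,213,.013),red_top=(536,272,.02),ob=(612,165,.02),navy=(184,329,.046),thim=(710,162,.024)).items():
    print(n,ray("top",(140+u/2.8-.5,130+v/2.8-.5),z)[:2].round(4))
delta((.434,-.074,.15),-74)
E
```

```text
bob [0.4412 0.1433]
spool [ 0.4334 -0.0757]
wax [ 0.6757 -0.0173]
needle [0.4448 0.0211]
dish [0.5431 0.3426]
cup [ 0.6795 -0.1469]
tray [0.5479 0.2053]
cradle [0.5552 0.0782]
red_top [ 0.5038 -0.0261]
ob [ 0.5942 -0.0922]
navy [0.4549 0.2589]
thim [ 0.5956 -0.1736]
d [ 12.57 -14.92   2.71] a [ 0.   -0.    0.68] tcp [ 0.2465 -0.6284  0.2314] yh -68.6 j [ 1.17  0.47 -0.05  1.53  0.02  1.14 -0.08] t 1.65
```

Request:
servo_tool:
  deltas:
    - {"dx":12.57,"dy":-14.92,"dz":2.6,"az":0.7,"grip":90}
    - {"dx":12.57,"dy":-14.92,"dz":2.6,"az":0.7,"grip":90}
    - {"dx":12.57,"dy":-14.92,"dz":2.6,"az":0.7,"grip":90}
    - {"dx":12.57,"dy":-14.92,"dz":2.6,"az":0.7,"grip":90}
    - {"dx":12.57,"dy":-14.92,"dz":2.6,"az":0.7,"grip":90}
    - {"dx":12.57,"dy":-14.92,"dz":2.6,"az":0.7,"grip":90}
    - {"dx":12.57,"dy":-14.92,"dz":2.6,"az":0.7,"grip":90}
    - {"dx":12.57,"dy":-14.92,"dz":2.6,"az":0.7,"grip":90}
    - {"dx":12.57,"dy":-14.92,"dz":2.6,"az":0.7,"grip":90}
    - {"dx":12.57,"dy":-14.92,"dz":2.6,"az":0.7,"grip":90}
  squeeze: 30

```text
$.deltas[0]: bad value
```

Request:
servo_tool:
  deltas:
    - {"grip":90}

```text
$.deltas[0]: bad value
```

```bash
python3 - <<'E'
from h import *
delta((.4335,-.0755,.1),-74); print(observe()["width"])
E
```

```text
d [ 12.53 -14.88   4.38] a [ 0.   -0.    0.68] tcp [ 0.2465 -0.6284  0.2314] yh -68.6 j [ 1.17  0.47 -0.05  1.53  0.02  1.14 -0.08] t 1.65
0.9940639355139295
```

Request:
servo_tool:
  deltas:
    - {"dx":1.25,"dy":-1.49,"dz":0.26,"ax":0,"ay":0,"az":0.1,"grip":90}
  squeeze: 30

```text
time_s: 1.75
tcp_pos: [0.2584, -0.5868, 0.2249]
eef_rot: [0.985, 0.174, -0.001, 0.003]
contact_force: [1.0, 0.9, -0.7]
width: 0.859
finger_force: 0.0
```

Request:
servo_tool:
  deltas:
    - {"dx":11.3,"dy":-13.4,"dz":2.4,"ax":0,"ay":0,"az":0.6,"grip":90}
    - {"dx":11.3,"dy":-13.4,"dz":2.4,"ax":0,"ay":0,"az":0.6,"grip":90}
    - {"dx":11.3,"dy":-13.4,"dz":2.4,"ax":0,"ay":0,"az":0.6,"grip":90}
    - {"dx":11.3,"dy":-13.4,"dz":2.4,"ax":0,"ay":0,"az":0.6,"grip":90}
    - {"dx":11.3,"dy":-13.4,"dz":2.4,"ax":0,"ay":0,"az":0.6,"grip":90}
    - {"dx":11.3,"dy":-13.4,"dz":2.4,"ax":0,"ay":0,"az":0.6,"grip":90}
    - {"dx":11.3,"dy":-13.4,"dz":2.4,"ax":0,"ay":0,"az":0.6,"grip":90}
    - {"dx":11.3,"dy":-13.4,"dz":2.4,"ax":0,"ay":0,"az":0.6,"grip":90}
    - {"dx":11.3,"dy":-13.4,"dz":2.4,"ax":0,"ay":0,"az":0.6,"grip":90}
    - {"dx":11.3,"dy":-13.4,"dz":2.4,"ax":0,"ay":0,"az":0.6,"grip":90}

```text
time_s: 2.75
tcp_pos: [0.4285, -0.1128, 0.1571]
eef_rot: [0.991, 0.137, 0.001, 0.0]
contact_force: [1.4, -0.7, -0.3]
width: 0.646
finger_force: 0.0
```

```bash
python3 - <<'E'
from h import *
delta((.4335,-.0755,.1),-74); print(observe()["width"])
E
```

```text
d [ 0.5  -1.15  1.9 ] a [ 0.01 -0.01 -0.03] tcp [ 0.4285 -0.1128  0.1571] yh -74.2 j [ 0.45  0.2  -0.33  2.13  0.09  0.82 -1.22] t 2.75
0.6457157917545675
```

Request:
servo_tool:
  deltas:
    - {"dx":0,"dy":0,"dz":0,"ax":0,"ay":0,"az":0,"grip":90}
    - {"dx":0,"dy":0,"dz":0,"ax":0,"ay":0,"az":0,"grip":90}

```text
time_s: 2.95
tcp_pos: [0.4281, -0.1136, 0.1569]
eef_rot: [0.99, 0.139, -0.0, 0.0]
contact_force: [-0.2, -1.3, -0.3]
width: 0.645
finger_force: 0.0
```

```bash
python3 - <<'E'
from h import *
delta((.4335,-.0755,.018),-74); print(observe()["width"])
cv2.imwrite("pics/t2.png",cv2.resize(imaging.read_camera("top")[180:330,220:420],None,fx=4,fy=4))
E
```

```text
d [ 0.52 -1.17  4.63] a [0. 0. 0.] tcp [ 0.4281 -0.1136  0.1569] yh -74.0 j [ 0.45  0.2  -0.33  2.13  0.09  0.83 -1.22] t 2.95
0.6453255341229529
```

View pics/t2.png

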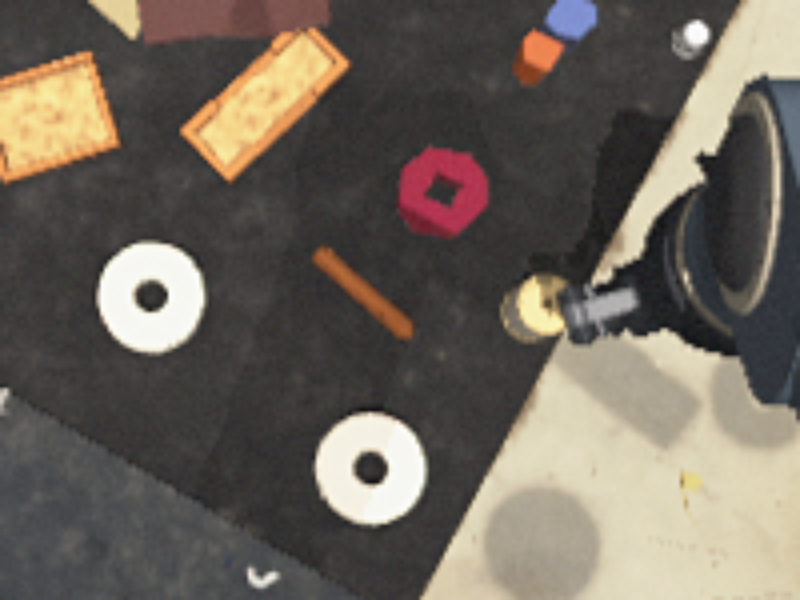

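The crop shows the arm at right and the spool top at crop (545,303), consistent with the estimate. Descend and grip.

Request:
servo_tool:
  deltas:
    - {"dx":0.52,"dy":-1.17,"dz":1.0,"ax":0,"ay":0,"az":0,"grip":90}
    - {"dx":0.52,"dy":-1.17,"dz":1.0,"ax":0,"ay":0,"az":0,"grip":90}
    - {"dx":0.52,"dy":-1.17,"dz":2.4,"ax":0,"ay":0,"az":0,"grip":90}
    - {"dx":0.52,"dy":-1.17,"dz":3.8,"ax":0,"ay":0,"az":0,"grip":90}
    - {"dx":0.52,"dy":-1.17,"dz":4.63,"ax":0,"ay":0,"az":0,"grip":90}
    - {"dx":0.52,"dy":-1.17,"dz":4.63,"ax":0,"ay":0,"az":0,"grip":90}
    - {"dx":0.52,"dy":-1.17,"dz":4.63,"ax":0,"ay":0,"az":0,"grip":255}
    - {"dx":0.52,"dy":-1.17,"dz":4.63,"ax":0,"ay":0,"az":0,"grip":255}
    - {"dx":0.52,"dy":-1.17,"dz":4.63,"ax":0,"ay":0,"az":0,"grip":255}
    - {"dx":0.52,"dy":-1.17,"dz":4.63,"ax":0,"ay":0,"az":0,"grip":255}
  squeeze: 30

```text
time_s: 4.0
tcp_pos: [0.4344, -0.077, 0.0193]
eef_rot: [0.991, 0.137, 0.001, 0.001]
contact_force: [-0.3, -0.4, 6.0]
width: 0.368
finger_force: 29.9
```

Request:
servo_tool:
  deltas:
    - {"dx":0,"dy":0,"dz":0,"ax":0,"ay":0,"az":0,"grip":255}
    - {"dx":0,"dy":0,"dz":0,"ax":0,"ay":0,"az":0,"grip":255}

```text
time_s: 4.2
tcp_pos: [0.4344, -0.077, 0.0193]
eef_rot: [0.991, 0.137, 0.001, 0.001]
contact_force: [-0.7, -1.3, 7.8]
width: 0.369
finger_force: 30.0
```

```bash
python3 - <<'E'
from h import *
delta((.6795,-.1465,.025),-74); print(observe()["width"])
E
```

```text
d [ 7.23  4.45 -0.17] a [ 0.01 -0.02 -0.03] tcp [ 0.4344 -0.077   0.0193] yh -74.2 j [ 0.31  0.44 -0.28  2.24  0.25  0.49 -1.46] t 4.2
0.3686238548473918
```

Gripped (about 31 mm). Lift, then carry over the cup.

Request:
servo_tool:
  deltas:
    - {"dx":0,"dy":0,"dz":-1.5,"ax":0,"ay":0,"az":0,"grip":255}
    - {"dx":0,"dy":0,"dz":-3,"ax":0,"ay":0,"az":0,"grip":255}
    - {"dx":1.2,"dy":0.75,"dz":-3,"ax":0,"ay":0,"az":0,"grip":255}
    - {"dx":2.5,"dy":1.5,"dz":-3,"ax":0,"ay":0,"az":0,"grip":255}
    - {"dx":3.7,"dy":2.3,"dz":-3,"ax":0,"ay":0,"az":0,"grip":255}
    - {"dx":5,"dy":3.1,"dz":-3,"ax":0,"ay":0,"az":0,"grip":255}
    - {"dx":6.2,"dy":3.8,"dz":-3,"ax":0,"ay":0,"az":0,"grip":255}
    - {"dx":7.23,"dy":4.45,"dz":-3,"ax":0,"ay":0,"az":0,"grip":255}
    - {"dx":7.23,"dy":4.45,"dz":-3,"ax":0,"ay":0,"az":0,"grip":255}
    - {"dx":7.23,"dy":4.45,"dz":-3,"ax":0,"ay":0,"az":0,"grip":255}

```text
time_s: 5.2
tcp_pos: [0.678, -0.1457, 0.1076]
eef_rot: [0.99, 0.138, -0.0, -0.0]
contact_force: [-0.0, 0.3, -1.3]
width: 0.371
finger_force: 30.0
```

```bash
python3 - <<'E'
from h import *
delta((.6795,-.1465,.0255),-74); print(observe()["width"])
for n in("top","scene"): cv2.imwrite(f"pics/{n}3.png",imaging.read_camera(n))
a=cv2.imread("pics/top3.png")[100:220,320:480]; b=cv2.imread("pics/scene3.png")[80:200,240:400]
cv2.imwrite("pics/c3.png",cv2.resize(np.hstack([a,b]),None,fx=2.5,fy=2.5,interpolation=2))
E
```

```text
d [0.04 0.04 2.74] a [-0.    0.01 -0.02] tcp [ 0.678  -0.1457  0.1076] yh -74.2 j [ 0.34  0.63 -0.29  1.59  0.21  0.96 -1.31] t 5.2
0.3711565190661294
```

View pics/c3.png

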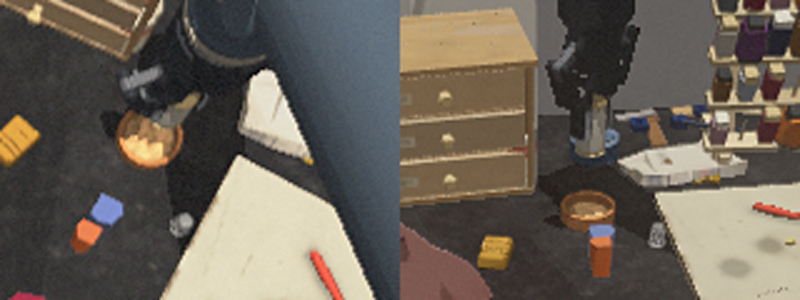

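The spool is held upright above the cup. Lower, release slowly, and retreat.

Request:
servo_tool:
  deltas:
    - {"dx":0.04,"dy":0.04,"dz":1.2,"ax":0,"ay":0,"az":0,"grip":255}
    - {"dx":0.04,"dy":0.04,"dz":2.2,"ax":0,"ay":0,"az":0,"grip":255}
    - {"dx":0.04,"dy":0.04,"dz":2.6,"ax":0,"ay":0,"az":0,"grip":255}
    - {"dx":0.04,"dy":0.04,"dz":2.71,"ax":0,"ay":0,"az":0,"grip":255}
    - {"dx":0.04,"dy":0.04,"dz":2.71,"ax":0,"ay":0,"az":0,"grip":255}
    - {"dx":0.04,"dy":0.04,"dz":2.71,"ax":0,"ay":0,"az":0,"grip":255}

```text
time_s: 5.9
tcp_pos: [0.681, -0.1467, 0.0285]
eef_rot: [0.99, 0.138, 0.001, 0.0]
contact_force: [-0.8, -0.2, -0.1]
width: 0.37
finger_force: 30.0
```

Request:
servo_tool:
  deltas:
    - {"dx":0,"dy":0,"dz":0,"ax":0,"ay":0,"az":0,"grip":140}
    - {"dx":0,"dy":0,"dz":0,"ax":0,"ay":0,"az":0,"grip":125}
    - {"dx":0,"dy":0,"dz":0,"ax":0,"ay":0,"az":0,"grip":100}
    - {"dx":0,"dy":0,"dz":0,"ax":0,"ay":0,"az":0,"grip":80}
    - {"dx":0,"dy":0,"dz":-0.5,"ax":0,"ay":0,"az":0,"grip":80}
    - {"dx":0,"dy":0,"dz":-1.5,"ax":0,"ay":0,"az":0,"grip":80}
    - {"dx":0,"dy":0,"dz":-2.7,"ax":0,"ay":0,"az":0,"grip":80}
    - {"dx":0,"dy":0,"dz":-3.7,"ax":0,"ay":0,"az":0,"grip":80}
    - {"dx":0,"dy":0,"dz":-3.7,"ax":0,"ay":0,"az":0,"grip":80}

```text
time_s: 6.8
tcp_pos: [0.6834, -0.1469, 0.1446]
eef_rot: [0.99, 0.138, 0.005, 0.002]
contact_force: [0.8, 0.3, 0.6]
width: 0.691
finger_force: 0.0
```

```bash
python3 - <<'E'
from h import *
delta((.675,-.0165,.10),45); print(observe()["width"])
print([(r["p"],np.round(r["position"],3)) for r in imaging.recognise("scene","spool_mid")])
E
```

```text
d [ 0.9  -4.26  1.48] a [-0.01 -0.08  7.6 ] tcp [ 0.6834 -0.1469  0.1446] yh -74.2 j [ 0.35  0.6  -0.3   1.55  0.2   1.01 -1.3 ] t 6.8
0.690559358316441
[(0.43, array([ 0.663, -0.141,  0.112])), (0.38, array([0.447, 0.258, 0.029]))]
```

Request:
servo_tool:
  deltas:
    - {"dx":0.2,"dy":-1,"dz":0,"ax":0,"ay":0,"az":1,"grip":80}
    - {"dx":0.4,"dy":-2,"dz":0,"ax":0,"ay":0,"az":2,"grip":80}
    - {"dx":0.6,"dy":-3,"dz":0.5,"ax":0,"ay":0,"az":3,"grip":80}
    - {"dx":0.9,"dy":-4.26,"dz":1,"ax":0,"ay":0,"az":4,"grip":80}
    - {"dx":0.9,"dy":-4.26,"dz":1.5,"ax":0,"ay":0,"az":5,"grip":80}
    - {"dx":0.9,"dy":-4.26,"dz":1.5,"ax":0,"ay":0,"az":6,"grip":80}
    - {"dx":0.9,"dy":-4.26,"dz":1.5,"ax":0,"ay":0,"az":7,"grip":80}
    - {"dx":0.9,"dy":-4.26,"dz":1.5,"ax":0,"ay":0,"az":7.6,"grip":80}
    - {"dx":0.9,"dy":-4.26,"dz":1.5,"ax":0,"ay":0,"az":7.6,"grip":80}

```text
time_s: 7.75
tcp_pos: [0.6703, -0.0161, 0.0919]
eef_rot: [0.924, -0.382, -0.001, 0.001]
contact_force: [0.6, -0.3, -1.3]
width: 0.685
finger_force: 0.0
```

```bash
python3 - <<'E'
from h import *
delta((.675,-.0165,.007),45); print(observe()["width"])
for n in("top","scene"): cv2.imwrite(f"pics/{n}4.png",imaging.read_camera(n))
a=cv2.imread("pics/top4.png")[100:220,290:450]; b=cv2.imread("pics/scene4.png")[100:220,230:390]
cv2.imwrite("pics/c4.png",cv2.resize(np.hstack([a,b]),None,fx=2.5,fy=2.5,interpolation=2))
E
```

```text
d [ 0.12 -0.11  2.83] a [0.01 0.01 0.01] tcp [ 0.6703 -0.0161  0.0919] yh -134.9 j [-0.01  0.6  -0.05  1.67  0.04  0.88 -2.42] t 7.75
0.6852027250483815
```

View pics/c4.png

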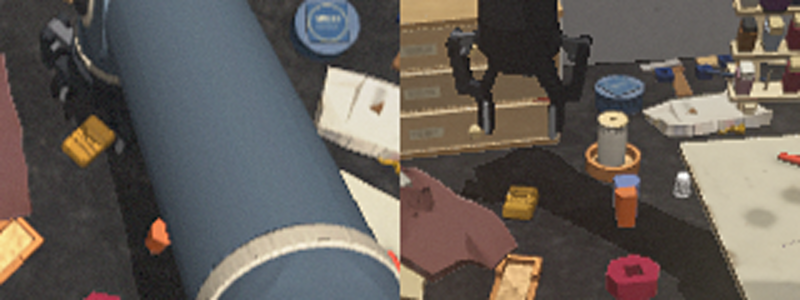

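The spool stands in the cup (right half, about (613,140)), and the wax lies under the fingers. Descend and grip it.

Request:
servo_tool:
  deltas:
    - {"dx":0.12,"dy":-0.11,"dz":1.2,"ax":0,"ay":0,"az":0,"grip":80}
    - {"dx":0.12,"dy":-0.11,"dz":2.3,"ax":0,"ay":0,"az":0,"grip":80}
    - {"dx":0.12,"dy":-0.11,"dz":2.83,"ax":0,"ay":0,"az":0,"grip":80}
    - {"dx":0.12,"dy":-0.11,"dz":2.83,"ax":0,"ay":0,"az":0,"grip":80}
    - {"dx":0.12,"dy":-0.11,"dz":2.83,"ax":0,"ay":0,"az":0,"grip":255}
    - {"dx":0.12,"dy":-0.11,"dz":2.83,"ax":0,"ay":0,"az":0,"grip":255}
    - {"dx":0.12,"dy":-0.11,"dz":2.83,"ax":0,"ay":0,"az":0,"grip":255}
    - {"dx":0.12,"dy":-0.11,"dz":2.83,"ax":0,"ay":0,"az":0,"grip":255}
    - {"dx":0.12,"dy":-0.11,"dz":2.83,"ax":0,"ay":0,"az":0,"grip":255}

```text
time_s: 8.75
tcp_pos: [0.6774, -0.0165, 0.0098]
eef_rot: [0.924, -0.382, 0.002, -0.001]
contact_force: [-0.1, -0.3, 6.8]
width: 0.336
finger_force: 30.3
```

```bash
python3 - <<'E'
from h import *
delta((.548,.2053,.15),18.5); print(observe()["width"],observe()["finger_force"])
E
```

```text
d [-8.26 -2.19 -4.69] a [-0.02 -0.01  3.32] tcp [ 0.6774 -0.0165  0.0098] yh -135.0 j [-0.01  0.71 -0.05  1.69  0.04  0.74 -2.43] t 8.75
0.3357387147552464 30.266865610610694
```

Request:
servo_tool:
  deltas:
    - {"dx":0,"dy":0,"dz":-1.5,"ax":0,"ay":0,"az":0,"grip":255}
    - {"dx":0,"dy":0,"dz":-3,"ax":0,"ay":0,"az":-1,"grip":255}
    - {"dx":-1,"dy":1,"dz":-4.5,"ax":0,"ay":0,"az":-2,"grip":255}
    - {"dx":-2,"dy":2,"dz":-4.5,"ax":0,"ay":0,"az":-3,"grip":255}
    - {"dx":-2.5,"dy":2.5,"dz":-4.5,"ax":0,"ay":0,"az":-4,"grip":255}
    - {"dx":-3.5,"dy":1.6,"dz":-4.5,"ax":0,"ay":0,"az":-5,"grip":255}
    - {"dx":-4.5,"dy":0.8,"dz":-4.5,"ax":0,"ay":0,"az":-6,"grip":255}
    - {"dx":-5.5,"dy":0,"dz":-4.5,"ax":0,"ay":0,"az":-7,"grip":255}
    - {"dx":-6.5,"dy":-0.8,"dz":-4.5,"ax":0,"ay":0,"az":-8,"grip":255}
    - {"dx":-7.4,"dy":-1.5,"dz":-4.5,"ax":0,"ay":0,"az":-9,"grip":255}

```text
time_s: 9.75
tcp_pos: [0.5501, 0.1741, 0.1432]
eef_rot: [0.972, 0.237, 0.0, -0.0]
contact_force: [-0.6, 0.8, -1.2]
width: 0.336
finger_force: 29.5
```

```bash
python3 - <<'E'
from h import *
delta((.548,.2053,.10),18.5); print(observe()["width"],observe()["finger_force"])
E
```

```text
d [ 0.41 -0.96  1.44] a [  0.    -0.   -10.14] tcp [0.5501 0.1741 0.1432] yh -62.6 j [-0.07  0.44 -0.41  1.84  0.22  0.9  -1.67] t 9.75
0.33605965231640106 29.452045356156304
```

Request:
servo_tool:
  deltas:
    - {"dx":0.4,"dy":-0.96,"dz":0,"ax":0,"ay":0,"az":-1,"grip":255}
    - {"dx":0.4,"dy":-0.96,"dz":0,"ax":0,"ay":0,"az":-2,"grip":255}
    - {"dx":0.4,"dy":-0.96,"dz":0,"ax":0,"ay":0,"az":-3,"grip":255}
    - {"dx":0.4,"dy":-0.96,"dz":0,"ax":0,"ay":0,"az":-4,"grip":255}
    - {"dx":0.4,"dy":-0.96,"dz":0.2,"ax":0,"ay":0,"az":-5,"grip":255}
    - {"dx":0.4,"dy":-0.96,"dz":0.5,"ax":0,"ay":0,"az":-6,"grip":255}
    - {"dx":0.4,"dy":-0.96,"dz":0.8,"ax":0,"ay":0,"az":-7,"grip":255}
    - {"dx":0.4,"dy":-0.96,"dz":1.1,"ax":0,"ay":0,"az":-8,"grip":255}
    - {"dx":0.4,"dy":-0.96,"dz":1.4,"ax":0,"ay":0,"az":-9,"grip":255}
    - {"dx":0.4,"dy":-0.96,"dz":1.44,"ax":0,"ay":0,"az":-10,"grip":255}

```text
time_s: 10.75
tcp_pos: [0.5475, 0.2025, 0.0985]
eef_rot: [0.592, 0.806, -0.001, -0.0]
contact_force: [0.9, -0.1, -0.0]
width: 0.334
finger_force: 29.5
```

Request:
servo_tool:
  deltas:
    - {"dx":0,"dy":0,"dz":0,"ax":0,"ay":0,"az":0,"grip":255}
    - {"dx":0,"dy":0,"dz":0,"ax":0,"ay":0,"az":0,"grip":255}

```text
time_s: 10.95
tcp_pos: [0.5484, 0.2031, 0.0997]
eef_rot: [0.596, 0.803, 0.0, 0.0]
contact_force: [0.6, 0.1, -0.0]
width: 0.343
finger_force: 29.5
```

```bash
python3 - <<'E'
from h import *
delta((.548,.2053,.016),18.5); print(observe()["width"],observe()["finger_force"])
for n in("top","scene"): cv2.imwrite(f"pics/{n}5.png",imaging.read_camera(n))
a=cv2.imread("pics/top5.png")[150:270,160:320]; b=cv2.imread("pics/scene5.png")[170:290,150:310]
cv2.imwrite("pics/c5.png",cv2.resize(np.hstack([a,b]),None,fx=2.5,fy=2.5,interpolation=2))
E
```

```text
d [0.07 0.01 2.79] a [ 0.    0.   -0.21] tcp [0.5484 0.2031 0.0997] yh 16.8 j [ 0.09  0.57 -0.71  1.85  0.47  0.89 -0.54] t 10.95
0.34268768312648024 29.453373746364377
```

View pics/c5.png

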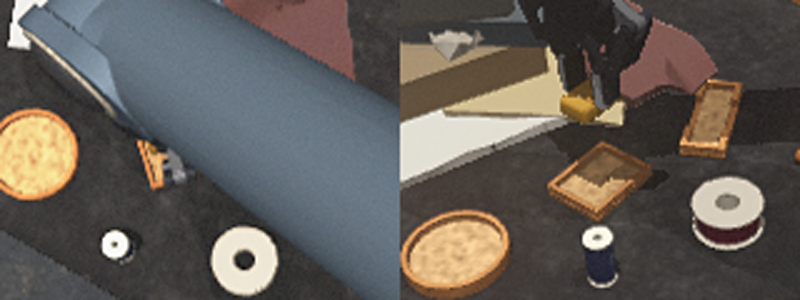

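The wax is held level over the tray. Lower it.

Request:
servo_tool:
  deltas:
    - {"dx":0.07,"dy":0.01,"dz":1.2,"ax":0,"ay":0,"az":-0.2,"grip":255}
    - {"dx":0.07,"dy":0.01,"dz":2.1,"ax":0,"ay":0,"az":-0.2,"grip":255}
    - {"dx":0.07,"dy":0.01,"dz":2.5,"ax":0,"ay":0,"az":-0.2,"grip":255}
    - {"dx":0.07,"dy":0.01,"dz":2.79,"ax":0,"ay":0,"az":-0.2,"grip":255}
    - {"dx":0.07,"dy":0.01,"dz":2.79,"ax":0,"ay":0,"az":-0.2,"grip":255}
    - {"dx":0.07,"dy":0.01,"dz":2.79,"ax":0,"ay":0,"az":-0.2,"grip":255}

```text
time_s: 11.65
tcp_pos: [0.5488, 0.206, 0.0168]
eef_rot: [0.584, 0.812, 0.001, 0.001]
contact_force: [-0.6, 0.8, -0.4]
width: 0.342
finger_force: 29.5
```

Request:
servo_tool:
  deltas:
    - {"dx":0,"dy":0,"dz":0,"ax":0,"ay":0,"az":0,"grip":150}
    - {"dx":0,"dy":0,"dz":0,"ax":0,"ay":0,"az":0,"grip":130}
    - {"dx":0,"dy":0,"dz":0,"ax":0,"ay":0,"az":0,"grip":110}
    - {"dx":0,"dy":0,"dz":0,"ax":0,"ay":0,"az":0,"grip":90}
    - {"dx":0,"dy":0,"dz":-1,"ax":0,"ay":0,"az":0,"grip":90}
    - {"dx":0,"dy":0,"dz":-2.5,"ax":0,"ay":0,"az":0,"grip":130}
    - {"dx":0,"dy":0,"dz":-4,"ax":0,"ay":0,"az":0,"grip":150}
    - {"dx":0,"dy":0,"dz":-4,"ax":0,"ay":0,"az":0,"grip":150}

```text
time_s: 12.45
tcp_pos: [0.5513, 0.208, 0.1422]
eef_rot: [0.583, 0.812, 0.005, 0.003]
contact_force: [-0.5, 0.5, 1.1]
width: 0.414
finger_force: 0.0
```

```bash
python3 - <<'E'
from h import *
delta((.4453,.0213,.08),-42); print(observe()["width"])
E
```

```text
d [-4.77 -5.36  2.  ] a [ 0.07 -0.05  7.58] tcp [0.5513 0.208  0.1422] yh 18.6 j [ 0.12  0.53 -0.75  1.81  0.44  0.96 -0.49] t 12.45
0.41387642398041014
```

Request:
servo_tool:
  deltas:
    - {"dx":-1,"dy":-1.1,"dz":0,"ax":0,"ay":0,"az":1,"grip":150}
    - {"dx":-2,"dy":-2.2,"dz":0,"ax":0,"ay":0,"az":2,"grip":150}
    - {"dx":-3,"dy":-3.3,"dz":0,"ax":0,"ay":0,"az":3,"grip":150}
    - {"dx":-4,"dy":-4.4,"dz":0.5,"ax":0,"ay":0,"az":4,"grip":150}
    - {"dx":-4.7,"dy":-5.3,"dz":1,"ax":0,"ay":0,"az":5,"grip":150}
    - {"dx":-4.7,"dy":-5.3,"dz":1.5,"ax":0,"ay":0,"az":6,"grip":150}
    - {"dx":-4.7,"dy":-5.3,"dz":1.8,"ax":0,"ay":0,"az":7,"grip":150}
    - {"dx":-4.77,"dy":-5.36,"dz":1.9,"ax":0,"ay":0,"az":7.6,"grip":150}
    - {"dx":-4.77,"dy":-5.36,"dz":1.9,"ax":0,"ay":0,"az":7.6,"grip":150}
    - {"dx":-4.77,"dy":-5.36,"dz":1.9,"ax":0,"ay":0,"az":7.6,"grip":150}

```text
time_s: 13.45
tcp_pos: [0.4412, 0.0186, 0.0788]
eef_rot: [0.914, 0.406, -0.0, -0.0]
contact_force: [-0.2, 0.7, 0.0]
width: 0.407
finger_force: 0.0
```

```bash
python3 - <<'E'
from h import *
delta((.4453,.0213,.004),-42); print(observe()["width"])
for n in("top","scene"): cv2.imwrite(f"pics/{n}6.png",imaging.read_camera(n))
a=cv2.imread("pics/top6.png")[180:300,180:340]; b=cv2.imread("pics/scene6.png")[170:290,200:360]
cv2.imwrite("pics/c6.png",cv2.resize(np.hstack([a,b]),None,fx=2.5,fy=2.5,interpolation=2))
E
```

```text
d [0.16 0.04 2.49] a [-0.    0.   -0.01] tcp [0.4412 0.0186 0.0788] yh -42.1 j [ 0.29  0.35 -0.5   2.19  0.28  0.66 -1.14] t 13.45
0.4071117385241524
```

View pics/c6.png

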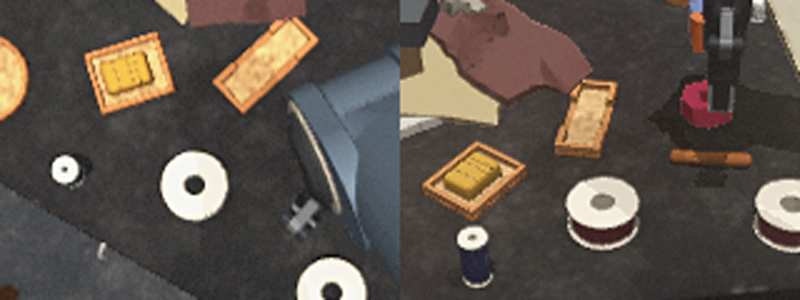

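The wax lies centred in the tray and the needle case is under the fingers. Descend and grip.

Request:
servo_tool:
  deltas:
    - {"dx":0.16,"dy":0.04,"dz":1,"ax":0,"ay":0,"az":0,"grip":150}
    - {"dx":0.16,"dy":0.04,"dz":1.9,"ax":0,"ay":0,"az":0,"grip":150}
    - {"dx":0.16,"dy":0.04,"dz":2.4,"ax":0,"ay":0,"az":0,"grip":150}
    - {"dx":0.16,"dy":0.04,"dz":2.45,"ax":0,"ay":0,"az":0,"grip":150}
    - {"dx":0.16,"dy":0.04,"dz":2.45,"ax":0,"ay":0,"az":0,"grip":255}
    - {"dx":0.16,"dy":0.04,"dz":2.45,"ax":0,"ay":0,"az":0,"grip":255}
    - {"dx":0.16,"dy":0.04,"dz":2.45,"ax":0,"ay":0,"az":0,"grip":255}
    - {"dx":0.16,"dy":0.04,"dz":2.45,"ax":0,"ay":0,"az":0,"grip":255}
    - {"dx":0.16,"dy":0.04,"dz":2.45,"ax":0,"ay":0,"az":0,"grip":255}

```text
time_s: 14.45
tcp_pos: [0.446, 0.0212, 0.0061]
eef_rot: [0.914, 0.405, 0.001, 0.0]
contact_force: [-0.7, -0.4, 6.5]
width: 0.136
finger_force: 33.0
```

```bash
python3 - <<'E'
from h import *
delta((.5555,.078,.06),43.4); print(observe()["width"],observe()["finger_force"])
E
```

```text
d [ 3.86  1.43 -1.79] a [ 1.00e-02  0.00e+00 -1.07e+01] tcp [0.446  0.0212 0.0061] yh -42.2 j [ 0.19  0.49 -0.41  2.22  0.41  0.49 -1.27] t 14.45
0.13648915499465006 32.973734736442566
```

Request:
servo_tool:
  deltas:
    - {"dx":0,"dy":0,"dz":-1.5,"ax":0,"ay":0,"az":0,"grip":255}
    - {"dx":0,"dy":0,"dz":-3,"ax":0,"ay":0,"az":-1,"grip":255}
    - {"dx":0.8,"dy":0.3,"dz":-3,"ax":0,"ay":0,"az":-2,"grip":255}
    - {"dx":1.6,"dy":0.6,"dz":-3,"ax":0,"ay":0,"az":-3,"grip":255}
    - {"dx":2.4,"dy":0.9,"dz":-3,"ax":0,"ay":0,"az":-4,"grip":255}
    - {"dx":3.2,"dy":1.2,"dz":-3,"ax":0,"ay":0,"az":-5,"grip":255}
    - {"dx":3.86,"dy":1.43,"dz":-3,"ax":0,"ay":0,"az":-6,"grip":255}
    - {"dx":3.86,"dy":1.43,"dz":-3,"ax":0,"ay":0,"az":-7,"grip":255}
    - {"dx":3.86,"dy":1.43,"dz":-3,"ax":0,"ay":0,"az":-8,"grip":255}
    - {"dx":3.86,"dy":1.43,"dz":-3,"ax":0,"ay":0,"az":-9,"grip":255}

```text
time_s: 15.45
tcp_pos: [0.5548, 0.0782, 0.0952]
eef_rot: [0.499, 0.867, -0.0, -0.0]
contact_force: [-0.2, 0.2, -0.4]
width: 0.137
finger_force: 32.2
```

Request:
servo_tool:
  deltas:
    - {"dx":0,"dy":0,"dz":0,"ax":0,"ay":0,"az":-1,"grip":255}
    - {"dx":0,"dy":0,"dz":0.5,"ax":0,"ay":0,"az":-1.7,"grip":255}
    - {"dx":0,"dy":0,"dz":0.8,"ax":0,"ay":0,"az":-1.7,"grip":255}
    - {"dx":0,"dy":0,"dz":0.8,"ax":0,"ay":0,"az":-1.7,"grip":255}

```text
time_s: 15.85
tcp_pos: [0.5538, 0.0776, 0.0699]
eef_rot: [0.396, 0.918, -0.001, -0.001]
contact_force: [0.3, 0.7, -0.3]
width: 0.134
finger_force: 32.2
```

```bash
python3 - <<'E'
from h import *
delta((.556,.078,.0125),43.4); print(observe()["width"],observe()["finger_force"])
for n in("top","scene"): cv2.imwrite(f"pics/{n}7.png",imaging.read_camera(n))
a=cv2.imread("pics/top7.png")[160:280,200:360]; b=cv2.imread("pics/scene7.png")[150:270,200:360]
cv2.imwrite("pics/c7.png",cv2.resize(np.hstack([a,b]),None,fx=2.5,fy=2.5,interpolation=2))
E
```

```text
d [-0.04  0.07  1.91] a [-0.02 -0.01 -0.01] tcp [0.5538 0.0776 0.0699] yh 43.3 j [ 0.39  0.63 -0.82  1.92  0.6   0.86  0.01] t 15.85
0.13449399897004635 32.228116393089294
```

View pics/c7.png

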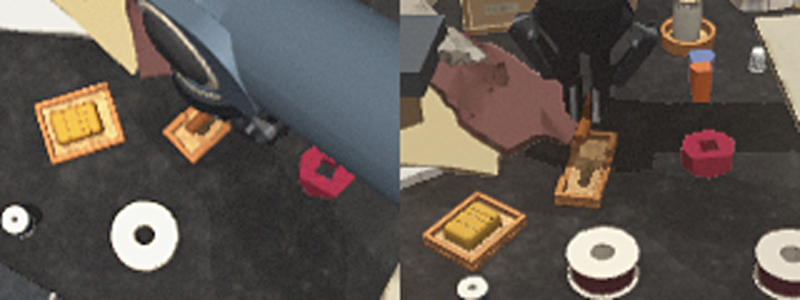

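The needle case is held in line with the cradle. Lower it.

Request:
servo_tool:
  deltas:
    - {"dx":-0.02,"dy":0.05,"dz":0.8,"ax":0,"ay":0,"az":0,"grip":255}
    - {"dx":-0.02,"dy":0.05,"dz":1.5,"ax":0,"ay":0,"az":0,"grip":255}
    - {"dx":-0.02,"dy":0.05,"dz":1.91,"ax":0,"ay":0,"az":0,"grip":255}
    - {"dx":-0.02,"dy":0.05,"dz":1.91,"ax":0,"ay":0,"az":0,"grip":255}
    - {"dx":-0.02,"dy":0.05,"dz":1.91,"ax":0,"ay":0,"az":0,"grip":255}

```text
time_s: 16.45
tcp_pos: [0.5568, 0.0792, 0.0146]
eef_rot: [0.395, 0.918, 0.0, 0.0]
contact_force: [0.3, 0.1, -0.1]
width: 0.134
finger_force: 32.2
```

Request:
servo_tool:
  deltas:
    - {"dx":0,"dy":0,"dz":0,"ax":0,"ay":0,"az":0,"grip":215}
    - {"dx":0,"dy":0,"dz":0,"ax":0,"ay":0,"az":0,"grip":195}
    - {"dx":0,"dy":0,"dz":0,"ax":0,"ay":0,"az":0,"grip":170}
    - {"dx":0,"dy":0,"dz":0,"ax":0,"ay":0,"az":0,"grip":160}
    - {"dx":0,"dy":0,"dz":-0.5,"ax":0,"ay":0,"az":0,"grip":160}
    - {"dx":0,"dy":0,"dz":-1.5,"ax":0,"ay":0,"az":0,"grip":60}
    - {"dx":0,"dy":0,"dz":-3,"ax":0,"ay":0,"az":0,"grip":0}
    - {"dx":0,"dy":0,"dz":-4,"ax":0,"ay":0,"az":0,"grip":0}
    - {"dx":0,"dy":0,"dz":-4,"ax":0,"ay":0,"az":0,"grip":0}

```text
time_s: 17.35
tcp_pos: [0.5593, 0.0804, 0.1396]
eef_rot: [0.395, 0.919, 0.003, 0.004]
contact_force: [0.0, 1.1, 0.6]
width: 0.997
finger_force: 0.0
```

```bash
python3 - <<'E'
from h import *
delta((.4412,.1435,.10),5); print(observe()["width"])
E
```

```text
d [ 4.24 -1.42  1.29] a [0.07 0.02 4.8 ] tcp [0.5593 0.0804 0.1396] yh 43.4 j [ 0.45  0.54 -0.89  1.86  0.51  0.97  0.08] t 17.35
0.9965218978484343
```

Request:
servo_tool:
  deltas:
    - {"dx":1.4,"dy":-0.4,"dz":0,"ax":0,"ay":0,"az":1,"grip":0}
    - {"dx":2.8,"dy":-0.8,"dz":0,"ax":0,"ay":0,"az":2,"grip":0}
    - {"dx":4.24,"dy":-1.42,"dz":0,"ax":0,"ay":0,"az":3,"grip":0}
    - {"dx":4.24,"dy":-1.42,"dz":0.5,"ax":0,"ay":0,"az":4,"grip":0}
    - {"dx":4.24,"dy":-1.42,"dz":1.2,"ax":0,"ay":0,"az":4.8,"grip":0}
    - {"dx":4.24,"dy":-1.42,"dz":1.2,"ax":0,"ay":0,"az":4.8,"grip":0}
    - {"dx":4.24,"dy":-1.42,"dz":1.2,"ax":0,"ay":0,"az":4.8,"grip":0}
    - {"dx":4.24,"dy":-1.42,"dz":1.2,"ax":0,"ay":0,"az":4.8,"grip":0}

```text
time_s: 18.15
tcp_pos: [0.4386, 0.1423, 0.0988]
eef_rot: [0.675, 0.738, 0.001, 0.0]
contact_force: [-0.1, -0.4, -0.1]
width: 1.0
finger_force: 0.0
```

```bash
python3 - <<'E'
from h import *
delta((.4412,.1435,.005),5); print(observe()["width"])
for n in("top","scene"): cv2.imwrite(f"pics/{n}8.png",imaging.read_camera(n))
a=cv2.imread("pics/top8.png")[170:290,180:340]; b=cv2.imread("pics/scene8.png")[170:290,200:360]
cv2.imwrite("pics/c8.png",cv2.resize(np.hstack([a,b]),None,fx=2.5,fy=2.5,interpolation=2))
E
```

```text
d [0.03 0.09 3.13] a [ 0.01 -0.    0.01] tcp [0.4386 0.1423 0.0988] yh 5.1 j [ 0.23  0.4  -0.77  2.12  0.41  0.76 -0.71] t 18.15
0.9999860591974301
```

View pics/c8.png

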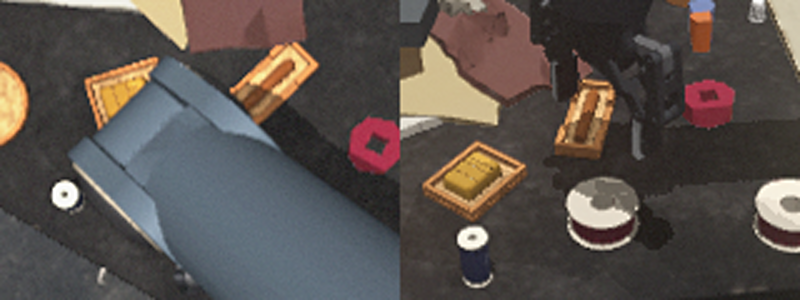

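The needle case lies in the cradle. Next, descend on the bobbin.

Request:
servo_tool:
  deltas:
    - {"dx":0.03,"dy":0.06,"dz":1.2,"ax":0,"ay":0,"az":0,"grip":0}
    - {"dx":0.03,"dy":0.06,"dz":2,"ax":0,"ay":0,"az":0,"grip":0}
    - {"dx":0.03,"dy":0.06,"dz":2.7,"ax":0,"ay":0,"az":0,"grip":0}
    - {"dx":0.03,"dy":0.06,"dz":3.13,"ax":0,"ay":0,"az":0,"grip":0}
    - {"dx":0.03,"dy":0.06,"dz":3.13,"ax":0,"ay":0,"az":0,"grip":0}
    - {"dx":0.03,"dy":0.06,"dz":3.13,"ax":0,"ay":0,"az":0,"grip":255}
    - {"dx":0.03,"dy":0.06,"dz":3.13,"ax":0,"ay":0,"az":0,"grip":255}
    - {"dx":0.03,"dy":0.06,"dz":3.13,"ax":0,"ay":0,"az":0,"grip":255}
    - {"dx":0.03,"dy":0.06,"dz":3.13,"ax":0,"ay":0,"az":0,"grip":255}
  squeeze: 30

```text
time_s: 19.15
tcp_pos: [0.4407, 0.1434, 0.0054]
eef_rot: [0.675, 0.737, 0.001, 0.001]
contact_force: [-0.3, 0.2, 7.5]
width: 0.689
finger_force: 32.2
```

```bash
python3 - <<'E'
from h import *
delta((.543,.3425,.10),5); print(observe()["width"],observe()["finger_force"])
E
```

```text
d [ 6.31  3.98 -3.14] a [ 0.02 -0.    0.  ] tcp [0.4407 0.1434 0.0054] yh 5.0 j [ 0.09  0.56 -0.62  2.18  0.6   0.57 -0.89] t 19.15
0.6888742192653197 32.2079873085022
```

Request:
servo_tool:
  deltas:
    - {"dx":0,"dy":0,"dz":-1.3,"ax":0,"ay":0,"az":0,"grip":255}
    - {"dx":0,"dy":0,"dz":-2.7,"ax":0,"ay":0,"az":0,"grip":255}
    - {"dx":0.6,"dy":0.4,"dz":-3.8,"ax":0,"ay":0,"az":0,"grip":255}
    - {"dx":1.8,"dy":1.1,"dz":-3.8,"ax":0,"ay":0,"az":0,"grip":255}
    - {"dx":3,"dy":1.9,"dz":-3.8,"ax":0,"ay":0,"az":0,"grip":255}
    - {"dx":4.2,"dy":2.7,"dz":-3.8,"ax":0,"ay":0,"az":0,"grip":255}
    - {"dx":5.4,"dy":3.4,"dz":-3.8,"ax":0,"ay":0,"az":0,"grip":255}
    - {"dx":6.31,"dy":3.98,"dz":-3.6,"ax":0,"ay":0,"az":0,"grip":255}
    - {"dx":6.31,"dy":3.98,"dz":-3,"ax":0,"ay":0,"az":0,"grip":255}
    - {"dx":6.31,"dy":3.98,"dz":-2.5,"ax":0,"ay":0,"az":0,"grip":255}

```text
time_s: 20.15
tcp_pos: [0.5417, 0.3421, 0.0782]
eef_rot: [0.675, 0.738, -0.0, 0.0]
contact_force: [0.1, -0.2, -1.1]
width: 0.691
finger_force: 33.2
```

Request:
servo_tool:
  deltas:
    - {"dx":0,"dy":0,"dz":0,"ax":0,"ay":0,"az":0,"grip":255}

```text
time_s: 20.25
tcp_pos: [0.5405, 0.339, 0.0762]
eef_rot: [0.676, 0.737, -0.003, -0.0]
contact_force: [-0.5, -0.4, -0.7]
width: 0.686
finger_force: 33.2
```

```bash
python3 - <<'E'
from h import *
delta((.543,.3425,.0115),5); print(observe()["width"],observe()["finger_force"])
for n in("top","scene"): cv2.imwrite(f"pics/{n}9.png",imaging.read_camera(n))
a=cv2.imread("pics/top9.png")[150:270,110:270]; b=cv2.imread("pics/scene9.png")[190:310,120:280]
cv2.imwrite("pics/c9.png",cv2.resize(np.hstack([a,b]),None,fx=2.5,fy=2.5,interpolation=2))
E
```

```text
d [0.12 0.1  2.15] a [-0.04  0.03 -0.  ] tcp [0.5405 0.339  0.0762] yh 5.0 j [-0.15  0.68 -0.69  1.73  0.52  0.93 -0.97] t 20.25
0.6857925086577167 33.22204291820526
```

View pics/c9.png

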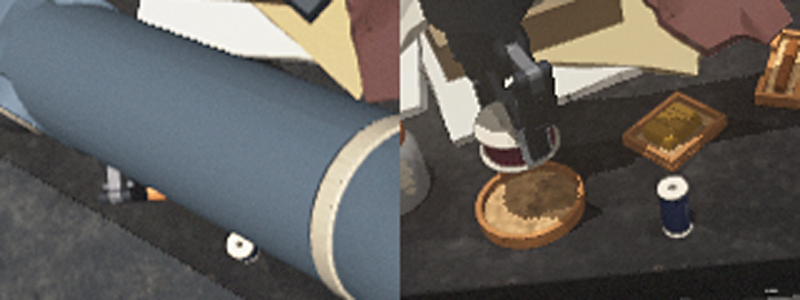

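The bobbin is held level over the dish. Lower and check before release.

Request:
servo_tool:
  deltas:
    - {"dx":0.1,"dy":0.07,"dz":0.8,"ax":0,"ay":0,"az":0,"grip":255}
    - {"dx":0.1,"dy":0.07,"dz":1.5,"ax":0,"ay":0,"az":0,"grip":255}
    - {"dx":0.1,"dy":0.07,"dz":2,"ax":0,"ay":0,"az":0,"grip":255}
    - {"dx":0.1,"dy":0.07,"dz":2.13,"ax":0,"ay":0,"az":0,"grip":255}
    - {"dx":0.1,"dy":0.07,"dz":2.13,"ax":0,"ay":0,"az":0,"grip":255}
    - {"dx":0.1,"dy":0.07,"dz":2.13,"ax":0,"ay":0,"az":0,"grip":255}

```text
time_s: 20.95
tcp_pos: [0.5446, 0.3456, 0.0163]
eef_rot: [0.676, 0.737, 0.001, 0.0]
contact_force: [-0.3, -0.3, -0.7]
width: 0.689
finger_force: 33.2
```

Request:
servo_tool:
  deltas:
    - {"dx":-0.09,"dy":-0.05,"dz":0.15,"ax":0,"ay":0,"az":0,"grip":255}
    - {"dx":-0.09,"dy":-0.05,"dz":0.15,"ax":0,"ay":0,"az":0,"grip":255}
    - {"dx":-0.09,"dy":-0.05,"dz":0.15,"ax":0,"ay":0,"az":0,"grip":255}

```text
time_s: 21.25
tcp_pos: [0.5433, 0.3427, 0.0116]
eef_rot: [0.675, 0.737, 0.001, 0.0]
contact_force: [1.3, 1.0, 2.7]
width: 0.685
finger_force: 33.4
```

Contact is light. Release evenly and retreat.

Request:
servo_tool:
  deltas:
    - {"dx":0,"dy":0,"dz":0,"ax":0,"ay":0,"az":0,"grip":65}
    - {"dx":0,"dy":0,"dz":0,"ax":0,"ay":0,"az":0,"grip":40}
    - {"dx":0,"dy":0,"dz":0,"ax":0,"ay":0,"az":0,"grip":10}
    - {"dx":0,"dy":0,"dz":0,"ax":0,"ay":0,"az":0,"grip":0}
    - {"dx":0,"dy":0,"dz":-0.5,"ax":0,"ay":0,"az":0,"grip":0}
    - {"dx":0,"dy":0,"dz":-1.5,"ax":0,"ay":0,"az":0,"grip":0}
    - {"dx":0,"dy":0,"dz":-3,"ax":0,"ay":0,"az":0,"grip":0}
    - {"dx":0,"dy":0,"dz":-4.5,"ax":0,"ay":0,"az":0,"grip":0}
    - {"dx":-1.5,"dy":-1,"dz":-5.5,"ax":0,"ay":0,"az":0,"grip":0}
    - {"dx":-3,"dy":-2,"dz":-5.5,"ax":0,"ay":0,"az":0,"grip":0}

```text
time_s: 22.25
tcp_pos: [0.4989, 0.263, 0.1792]
eef_rot: [0.674, 0.738, 0.004, 0.001]
contact_force: [0.6, -0.8, -0.6]
width: 0.999
finger_force: 0.0
```

Request:
servo_tool:
  deltas:
    - {"dx":-2,"dy":0,"dz":-1,"ax":0,"ay":0,"az":0,"grip":0}
    - {"dx":-4,"dy":0,"dz":-1,"ax":0,"ay":0,"az":0,"grip":0}
    - {"dx":-6,"dy":0,"dz":-1,"ax":0,"ay":0,"az":0,"grip":0}
    - {"dx":-8,"dy":0,"dz":-1,"ax":0,"ay":0,"az":0,"grip":0}
    - {"dx":-10,"dy":0,"dz":-1,"ax":0,"ay":0,"az":0,"grip":0}
    - {"dx":-12,"dy":0,"dz":-1,"ax":0,"ay":0,"az":0,"grip":0}
    - {"dx":-14,"dy":0,"dz":-1,"ax":0,"ay":0,"az":0,"grip":0}
    - {"dx":-16,"dy":0,"dz":-1,"ax":0,"ay":0,"az":0,"grip":0}
    - {"dx":-16,"dy":0,"dz":-1,"ax":0,"ay":0,"az":0,"grip":0}
    - {"dx":-16,"dy":0,"dz":-1,"ax":0,"ay":0,"az":0,"grip":0}

```text
time_s: 23.25
tcp_pos: [0.5394, -0.2219, 0.2055]
eef_rot: [0.677, 0.736, -0.0, 0.001]
contact_force: [-0.1, 0.3, -0.7]
width: 1.001
finger_force: 0.0
```

```bash
python3 - <<'E'
from h import *
for n in("top","scene"): cv2.imwrite(f"pics/{n}10.png",imaging.read_camera(n))
a=cv2.imread("pics/top10.png")[120:280,130:410]; b=cv2.imread("pics/scene10.png")[140:300,120:400]
cv2.imwrite("pics/c10.png",cv2.resize(np.vstack([a,b]),None,fx=1.85,fy=1.85,interpolation=2))
E
```

```text
(no output)
```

View pics/c10.png

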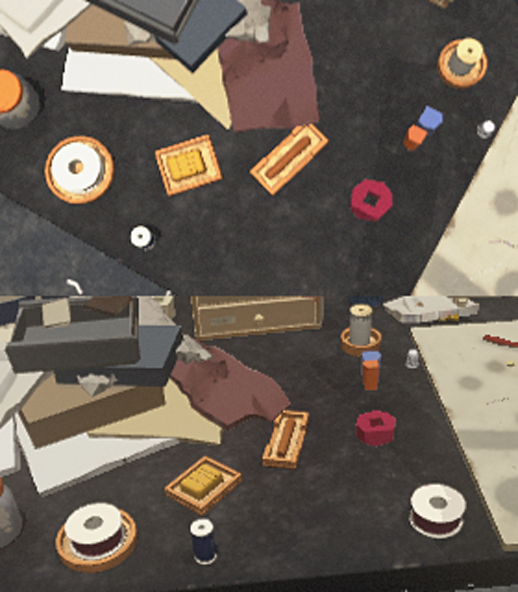

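All four pieces show in their holders. I'll check the centring numerically.

```bash
python3 - <<'E'
from h import *
for n,a,za,b,zb in (("bob",(76,167),.032,(80,170),.014),("spool",(468,50),.064,(463,63),.018),("wax",(186,164),.023,(188,165),.013),("needle",(289,158),.016,(289,158),.013)):
    f=lambda q,z: ray("top",(130+q[0]/1.85-.5,120+q[1]/1.85-.5),z)[:2]
    print(n,((f(a,za)-f(b,zb))*1000).round(1),"mm")
E
```

```text
bob [0.4 1. ] mm
spool [2. 4.] mm
wax [-0.6  1.5] mm
needle [-0.6  0.1] mm
```

```bash
python3 -c "
from h import *
print(hand_in())"
```

```text
the job is handed in; nothing more can be done
None
```

I put the bobbin, large spool, beeswax and needle case in their holders and handed the job in at about 23 s. The last picture put each within about 5 mm of its holder's centre, with the thimble and navy spool still standing; no verdict came back.

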